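Drift the badge machine's turntable onto its index hole

TASK

The badge machine's turntable has stopped a little short of its index position. Take the tapered drift from its leaning stand, put its point down the hole in the turntable's lug, ease the table on counter-clockwise (seen from above) until the point drops into the hidden hole of the bar below, and press the drift fully home so that the two holes are pulled into line and its collar sits flat on the lug. Let go of it there, and leave the other things on the bench where they are.

Things in the scene. Friction and masses are not known exactly. Their poses are not given: they have to be found in the camera images.
- drift: Steel drift 158 mm long, about 0.3 kg, straight along its own z. Origin: centre of the collar's underside. Above it: collar 34 mm across, 8 mm thick, then a round dark handle 24 mm across from z = 8 to 78 mm. Below it: a 20 mm shank down to z = -34 mm, then an even taper to a 10 mm blunt point at z = -80 mm. At the start it hangs in the stand by its collar.
- drift_tip (a point): Centre of the drift's point, at z = -80 mm of the drift.
- stand: Fixed grey plastic stand, 120 x 90 mm at its foot, holding the drift 25 degrees from upright. Origin on the bench below the mouth of its hole; the mouth is 112 mm up, in the middle of a 70 x 70 mm sloping block 36 mm thick. The hole is 22.5 mm wide. The drift's handle leans towards the stand's own -x; draw it out along its own axis, 85 mm.
- machine: White badge machine, fixed, its origin on the bench on the turntable's vertical axis. The housing is 90 mm high and reaches from x = -250 to +270 mm and y = -210 to +210 mm of its own frame; at the back (x > 70 mm, y = -40 to 160 mm) a press head stands 240 mm high.
- disc_center (a point): Top of the small hub at the turntable's centre, 110 mm over the bench. The turntable is a white disc 300 mm across, its top 104 mm over the bench, with six steel die cups that rise to 114 mm. A flat steel lug 85 mm wide and 12 mm thick sticks out from its rim towards the robot (own -x).
- lug_hole (a point): Centre of the 21.5 mm hole in the lug, on its top face, 104 mm over the bench, 180 mm from the axis. 1 mm below the lug lies a fixed steel bar 20 mm thick with one equal hole on the same circle, 12 to 28 mm farther on counter-clockwise (from above; varies, not measured, to be felt for), clear below. The bar is unbroken elsewhere under the lug's path.
- turntable (a joint): Angle of the turntable in rad, counter-clockwise positive, free to turn from -0.08 to 0.30. Stiff: stays where it is left, needs about 5 N sideways at the lug to turn.
- bin: Loose empty white plastic bin 150 x 110 x 70 mm, leave alone. Origin under its centre.
- spare_die: Loose steel ring 78 mm across, 22 mm high, leave alone. Origin under its centre.
- screwdriver: Loose screwdriver lying on the bench, leave alone.
- shells: Loose short stack of aluminium badge shells, 58 mm across, 40 mm high, leave alone. Origin under its centre.
Mind the look-alikes: they are no part of the job. Leave any purple or white look-alike of the drift alone.

How it is judged:
By the outcome, as a careful person would: the job done as asked, in the order asked, and still so for the second after the job is handed in, with the robot touching nothing.
It also fails if it takes over 64 s, if anything falls off the work surface, if the arm or the gripper's body presses on something with over 40 N, if the wrist force passes 120 N, or if a joint passes its speed limit or range.

ROBOT

A 6-joint arm with a two-finger parallel gripper is mounted at the origin on the work surface. World frame = base frame: x ahead of the robot, y to its left, z up, the work surface at z = 0. Lengths are in m, angles in rad, forces in N, time in s.
With the tool pointing down it reaches from about 0.275 to 0.725 m from the base axis. Payload 5.6 kg.
Tool frame: the origin (TCP) lies on the mounting face of the last link; the fingertips stand 173 mm ahead of it and the grasp point (between the pads) lies 155 mm ahead of it; z points along the fingers, y is the line along which they close (so a half turn about z gives the same grasp; the last joint's range is limited). The gripper opens to 85 mm and grips with 20 to 120 N. Pads are 22 mm wide; open, the fingers measure 114 mm over their backs; the gripper's body (76 mm by 85 mm) begins 54 mm behind the grasp point. The pads swing forward as they close: fully open they stand 13 mm farther back than shut.
Start: joints at [-1.028, 0.255, 0.108, 0, -1.424, -0.285], TCP at [0.14, -0.532, 0.405] pointing down, gripper open.
Joint ranges: [-2.95, 2.95], [-1.21, 1.97], [-1.09, 1.5], [-2.87, 1.71], [-2.94, -0.07], [-3.05, 3.05]. Speed limits (rad/s): [2.57, 2.57, 3.14, 3.14, 3.14, 3.14].

INTERFACE

Orientations are given as a unit quaternion [w, x, y, z].
In Python, from station import monitor, viewer, env gives the robot as it stands. The module is installed in compiled form; this text tells all that it offers.
- The arm moves only by the tool servo_tool, never from a script. Its argument "targets" is a list of rows, each a list of 7 numbers: the opening, from 0 (shut) to 1 (fully open), then the shift along the world's x, y, z in m, then the turn, a rotation vector about the world's x, y, z in rad. In form: [[jaw, dx, dy, dz, rx, ry, rz], ...]. A call has 1 to 8 rows; each row is the pose to reach, as a shift and turn from the pose commanded when the call began; what a row does not reach only later rows make up. A row lasts 1/12 s, in which the tool goes at most 41.7 mm and 7.16 degrees, less where a joint would pass 70% of its speed; a pose out of reach is approached as far as the arm can. A call with a gripper value outside its range is refused whole. The fingers move at their own pace and stop on an object; "grip_force" is the grip in N (left out, the last holds). Time passes only in rows, so rows that repeat a pose let the fingers close. It gives the time, the measured TCP pose, the force, the opening and the grip force at its end, in the units of the state.
- monitor.read_state(): the state, without advancing time (a new reading comes with each control period).
- viewer.snapshot(name): name is "scene" or "top" or "wrist"; returns a dict with "img" (420x560x3 uint8, red, green, blue), "mtx" (3x3 intrinsics, pixels), "dist" ([k1, k2, p1, p2, k3] as OpenCV has them; the pictures are not rectified), "R" (3x3) and "t" (3): a world point X has camera coordinates R X + t. Camera axes: x right, y down, z forward; pixel columns grow to the right and rows downward; lengths in m; the calibration is good to about 2 mm. A picture is of the moment at which its call begins. There is no depth.
- env.hand_in(): hands the job in; it is judged then, once.
The state is a dict: "time_s": time; "q": joint angles; "joint_vel": joint speeds; "joint_torque": joint torques, N m; "ee_pos": TCP position; "orientation": TCP orientation; "contact_force": force on the tool from outside, world axes, zero at the start; "torque": the same for the moment, N m; "width": opening from 0.0 (shut) to 1.0 (fully open); "grasp_force": force on a finger pad.
Only numpy, scipy, OpenCV 4.12 (cv2) and the standard library are available. Lean on these libraries where they do the work, as an engineer would, in place of code of your own. Each camera call takes 0.05 s, during which the arm holds its last target. There are 200 camera calls.

## Working session

There is one attempt and no reset: what is moved stays moved. The work goes in short steps, Python scripts to look and compute and a tool call to move; the robot and the scene stay as the last step left them, time stands still between calls to the robot, and variables do not carry over. Pictures are saved under pics/ and viewed, at most 10 in all, crops included, and the job is handed in when it is done.

Besides the shell and the picture viewer there is one more tool, called after "Call:" by a JSON object that holds its "fn" and its "kwargs". servo_tool: Moves the arm, as the interface text tells. Its arguments: {"type":"object","properties":{"targets":{"type":"array"},"grip_force":{"type":"number"}},"required":["targets"]}

```bash
mkdir -p pics
cat > h.py <<'E'
from station import monitor, viewer, env
import numpy as np, cv2
def snap(n,f=None):
    s=viewer.snapshot(n)
    if f: cv2.imwrite('pics/'+f,s['img'][:,:,::-1])
    return s
def ray(s,uv):
    p=cv2.undistortPoints(np.array([[uv]],float),s['mtx'],np.array(s['dist'],float))[0,0]
    R=np.array(s['R']);t=np.array(s['t'])
    return -R.T@t, R.T@np.array([p[0],p[1],1])
def onz(s,uv,z):
    o,d=ray(s,uv); return o+d*(z-o[2])/d[2]
def tri(s1,a,s2,b):
    A=np.zeros((3,3));B=np.zeros(3)
    for s,u in((s1,a),(s2,b)):
        o,d=ray(s,u);d/=np.linalg.norm(d);P=np.eye(3)-np.outer(d,d);A+=P;B+=P@o
    return np.linalg.solve(A,B)
def proj(s,X):
    return cv2.projectPoints(np.array(X,float).reshape(-1,3),cv2.Rodrigues(np.array(s['R'],float))[0],np.array(s['t'],float),s['mtx'],np.array(s['dist'],float))[0][:,0]
E
python3 - <<'E'
from h import *
import pickle
a=snap('scene','s1.png');b=snap('top','t1.png');c=snap('wrist','w1.png')
pickle.dump((a,b,c),open('s.pkl','wb'))
for s in (a,b,c):print(-np.array(s['R']).T@s['t'])
print(monitor.read_state())
E
```

```text
[ 0.93268733 -0.58841127  0.8366846 ]
[0.17946947 0.04692694 1.58920965]
[ 0.07358546 -0.54926557  0.3724225 ]
{'time_s': 0.15, 'q': array([-1.02841819e+00,  2.55626862e-01,  1.07299190e-01, -3.21919104e-04,
       -1.42392866e+00, -2.84595767e-01]), 'joint_vel': array([-0.00204716, -0.00144314,  0.00492295,  0.00108097,  0.00074812,
       -0.00096616]), 'joint_torque': array([-4.66449746e-04, -3.86945593e+01,  2.38080168e+01,  5.36656246e+00,
       -4.56562921e-03,  1.16992189e-05]), 'ee_pos': array([ 0.14023492, -0.53169795,  0.40399892]), 'orientation': array([-1.47526517e-04, -1.28511091e-01,  9.91707790e-01,  7.32453179e-04]), 'contact_force': array([-0.42440783, -1.21414586, -0.18250743]), 'torque': array([ 0.01198859, -0.01497406,  0.01408601]), 'grasp_force': 0.0, 'width': 0.9986739255823535}
```

View pics/s1.png

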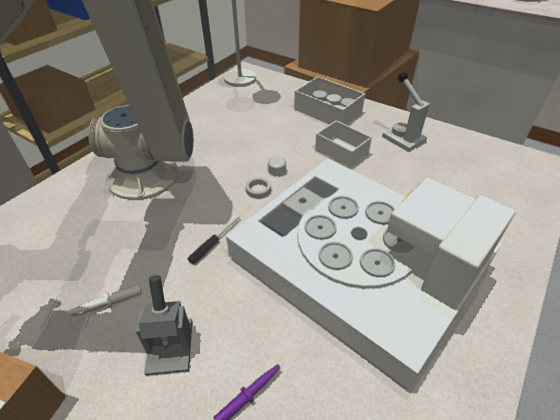

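View pics/t1.png

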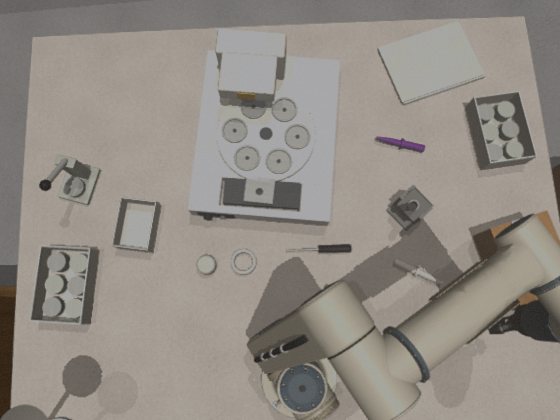

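Drift candidates:
- Dark-handled drift in the grey stand: scene (157,295), top (408,206). This fits the description, so I choose it.
- Purple look-alike: scene (248,392), top (400,143).
- White look-alike: scene (108,300), top (416,271).

The screwdriver is at top (320,248), and the lug hole is at scene (303,201), top (260,191).

Run:
```python
import pickle,cv2,numpy as np
a,b,c=pickle.load(open('s.pkl','rb'))
def cr(s,x,y,w,h,k):return cv2.resize(s['img'][y:y+h,x:x+w,::-1],None,fx=k,fy=k,interpolation=cv2.INTER_CUBIC)
A=cr(a,120,265,80,60,5);B=cr(b,370,175,80,60,5);C=cr(a,263,170,80,60,5);D=cr(b,215,165,80,60,5)
cv2.imwrite('pics/c1.png',np.vstack([np.hstack([A,B]),np.hstack([C,D])]))
```

```text
(no output)
```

View pics/c1.png

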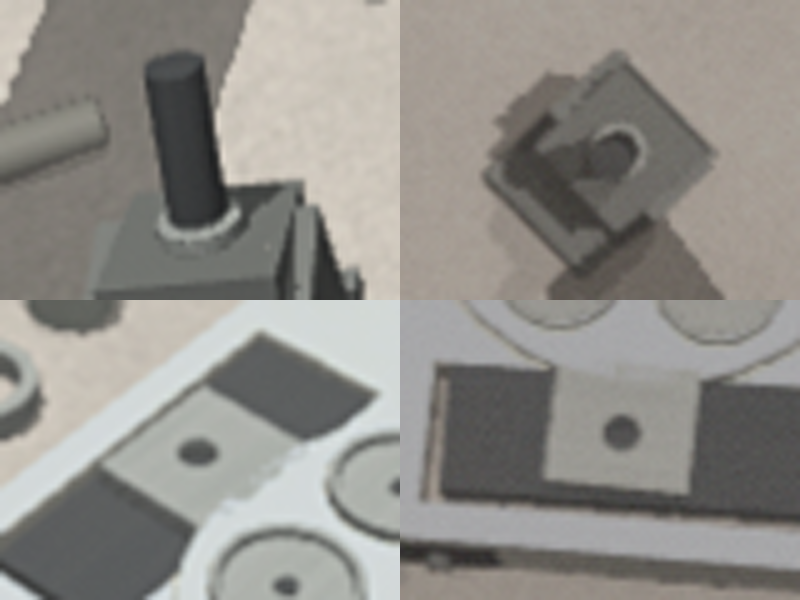

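The crop confirms the dark-handled drift with a bright collar. Its collar is at about scene (160,309) and top (413,205), with the handle leaning to the lower left in the top view. The lug hole is at scene (302,200), top (259,191).

Run:
```python
from h import *
import pickle
from scipy.optimize import least_squares
a,b,c=pickle.load(open('s.pkl','rb'))
def f(x0,y0,u,v):return ((u+.5)/5-.5+x0,(v+.5)/5-.5+y0)
hs=f(263,170,198,152);ht=f(215,165,221,132)
print('hole',onz(a,hs,.104),onz(b,ht,.104),tri(a,hs,b,ht))
print('hub',onz(a,(359,233),.11),onz(b,(265.5,133.5),.11))
top=f(120,265,175,67);cs=f(120,265,200,222);ct=f(370,175,215,150)
C=tri(a,cs,b,ct);print('collar',C,onz(a,cs,.119),onz(b,ct,.119), 'handletop scene z.18',onz(a,top,.19))
s,k=np.sin(np.radians(25)),np.cos(np.radians(25))
def pts(p):
    ax=np.array([s*np.cos(p[3]),s*np.sin(p[3]),k]);return p[:3]+np.outer([.008,.078],ax)
def r(p):
    P=pts(p);A=proj(a,P);B=proj(b,P)
    return np.r_[A[0]-cs,A[1]-top,B[0]-ct,(p[2]-.112)/.001]
for g in(0,1.5,3,4.5):
    o=least_squares(r,np.r_[C,g]);print(o.cost,o.x,np.degrees(o.x[3])%360,o.fun.round(1),proj(b,pts(o.x)).round(1))
# block edges in top
P=[onz(b,f(370,175,u,v),.112) for u,v in((225,55),(315,155))];d=P[1]-P[0];print('edge',np.degrees(np.arctan2(d[1],d[0])),np.linalg.norm(d))
```

```text
hole [0.54039621 0.09284179 0.104     ] [0.54078821 0.09200613 0.104     ] [0.54070807 0.09206353 0.10472781]
hub [0.72010053 0.06320607 0.11      ] [0.71622897 0.06467659 0.11      ]
collar [ 0.47515519 -0.35518385  0.11554056] [ 0.4768251  -0.35693644  0.119     ] [ 0.47491556 -0.35355352  0.119     ] handletop scene z.18 [ 0.462981   -0.33595325  0.19      ]
0.5679946462090188 [ 0.47816269 -0.35849992  0.11174729  2.25287531] 129.08024730596907 [ 0.1 -0.6 -0.  -0.1  0.8 -0.4 -0.3] [[413.4 204.2]
 [411.6 206.3]]
0.5679946462090559 [ 0.47816269 -0.35849992  0.11174729  2.25287532] 129.08024747964012 [ 0.1 -0.6 -0.  -0.1  0.8 -0.4 -0.3] [[413.4 204.2]
 [411.6 206.3]]
0.567994646208992 [ 0.47816269 -0.35849992  0.11174729  2.25287533] 129.08024817707684 [ 0.1 -0.6 -0.  -0.1  0.8 -0.4 -0.3] [[413.4 204.2]
 [411.6 206.3]]
0.5679946462090616 [ 0.47816269 -0.35849992  0.11174729  2.25287532] 129.08024750079673 [ 0.1 -0.6 -0.  -0.1  0.8 -0.4 -0.3] [[413.4 204.2]
 [411.6 206.3]]
edge -143.31306519990568 0.07806973122941513
```

```bash
cat >> h.py <<'E'
from scipy.spatial.transform import Rotation as Ro
R0=Ro.from_quat([-.1285,.9917,0,0])   # start orientation, xyzw
U=Ro.from_euler('z',-.414)*R0
def tilt(az,a=25):
    az=np.radians(az);return Ro.from_rotvec(-np.radians(a)*np.array([np.sin(az),-np.cos(az),0]))
def rv(target):
    q=monitor.read_state()['orientation'];return (target*Ro.from_quat(np.r_[q[1:],q[0]]).inv()).as_rotvec()
def axis(az,a=25):
    az,a=np.radians(az),np.radians(a);return np.array([np.sin(a)*np.cos(az),np.sin(a)*np.sin(az),np.cos(a)])
E
python3 - <<'E'
from h import *
T=tilt(128)*U
print(T.as_matrix()[:,2],-axis(128),rv(T).round(3), np.array([.478,-.3585,.112])+axis(128)*.3-monitor.read_state()['ee_pos'])
E
```

```text
[ 0.26018978 -0.33302773 -0.90630779] [ 0.26018978 -0.33302773 -0.90630779] [-0.285 -0.336 -0.408] [ 0.25970814  0.27310627 -0.02010658]
```

Call:
{"fn": "servo_tool", "kwargs": {"targets": [[1, 0.02, 0.02, 0, -0.03, -0.03, -0.04], [1, 0.045, 0.05, 0, -0.06, -0.07, -0.09], [1, 0.075, 0.08, 0, -0.1, -0.12, -0.14], [1, 0.105, 0.11, -0.005, -0.14, -0.165, -0.2], [1, 0.135, 0.14, -0.005, -0.18, -0.21, -0.255], [1, 0.165, 0.17, -0.01, -0.215, -0.255, -0.31], [1, 0.19, 0.2, -0.01, -0.25, -0.3, -0.36], [1, 0.21, 0.22, -0.01, -0.285, -0.336, -0.408]]}}

```text
time_s: 0.82
ee_pos: [0.344, -0.3177, 0.3947]
orientation: [0.142, 0.071, 0.975, -0.156]
contact_force: [-1.3, -0.9, -0.1]
width: 1.002
grasp_force: 0.0
```

Call:
{"fn": "servo_tool", "kwargs": {"targets": [[1, 0.02, 0.02, -0.005, 0, 0, 0], [1, 0.04, 0.043, -0.01, 0, 0, 0], [1, 0.05, 0.053, -0.01, 0, 0, 0], [1, 0.05, 0.053, -0.01, 0, 0, 0], [1, 0.05, 0.053, -0.01, 0, 0, 0]]}}

```text
time_s: 1.23
ee_pos: [0.3935, -0.2662, 0.3844]
orientation: [0.14, 0.069, 0.975, -0.155]
contact_force: [0.2, 0.3, -0.3]
width: 1.0
grasp_force: 0.0
```

Run:
```python
from h import *
import pickle
s=snap('wrist','w2.png');st=monitor.read_state();pickle.dump((s,st),open('w2.pkl','wb'))
print(st['time_s'],st['ee_pos'],rv(tilt(128)*U),st['q'])
o=np.array([.478,-.3585,.112]);ax=axis(128)
print(proj(s,[o+ax*.078,o+ax*.008,o]))
```

```text
1.2833 [ 0.39311772 -0.26672972  0.38451596] [-0.00792736 -0.01453323 -0.01221162] [-0.17103791 -0.02516179 -0.44382999  0.36942344 -0.86694944 -1.742658  ]
[[287.55572826 244.82312985]
 [284.40456317 213.63358808]
 [284.14099829 211.02774741]]
```

View pics/w2.png

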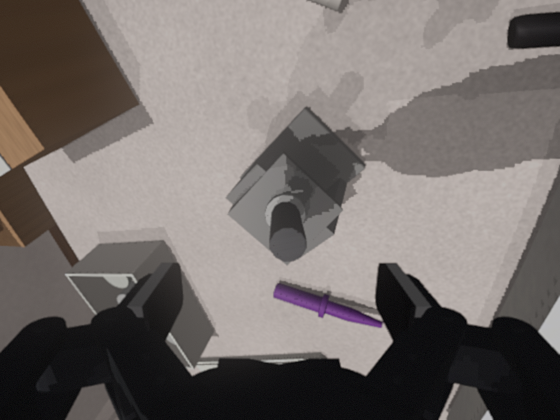

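The wrist view shows the handle top at (288,240) and the collar at (284,209), within about 4 px of my prediction. I'll refit with all three views.

Run:
```python
from h import *
import pickle
from scipy.optimize import least_squares
a,b,c=pickle.load(open('s.pkl','rb'));w,st=pickle.load(open('w2.pkl','rb'))
def f(x0,y0,u,v):return ((u+.5)/5-.5+x0,(v+.5)/5-.5+y0)
top=f(120,265,175,67);cs=f(120,265,200,222);ct=f(370,175,215,150)
g=cv2.cvtColor(w['img'],cv2.COLOR_RGB2GRAY)[195:265,260:320]
for y in range(0,70,4):print(195+y,g[y,::3])
s,k=np.sin(np.radians(25)),np.cos(np.radians(25))
def pts(p):
    ax=np.array([s*np.cos(p[3]),s*np.sin(p[3]),k]);return p[:3]+np.outer([.008,.078],ax)
def r(p):
    P=pts(p);A=proj(a,P);B=proj(b,P);W=proj(w,P)
    return np.r_[A[0]-cs,A[1]-top,B[0]-ct,(p[2]-.112)/.001,(W[0]-(284,209))*.6,(W[1]-(288,240))*.6]
o=least_squares(r,[.478,-.358,.112,2.25]);print(o.x,np.degrees(o.x[3]),o.fun.round(1))
az=np.degrees(o.x[3]);ax=axis(az)
for d in(.24,.20):print(o.x[:3]+ax*d-st['ee_pos'])
print(rv(tilt(az)*U))
```

```text
195 [132 130 130 129 121  94  82 110 119 107  95  68  63  62  64  62  62  68
  81  81]
199 [131 130 129 126 106 165 155 136 135 135 105  83  80  69  62  62  64  82
  82  82]
203 [131 130 127 145 163 163 109  49  47  46  50  75  81  78  67  68  71  81
  82  81]
207 [131 131 126 163 163  55  51  50  50  48  49  47  55  80  82  73  71  81
  82  82]
211 [131 130 158 165  94  55  54  50  50  50  48  49  47  65  81  73  79  82
  82  82]
215 [130 130 158 165  61  56  52  51  50  51  50  51  48  48 108  88  82  82
  95 118]
219 [131 129 158 162  59  56  54  52  51  50  49  50  49  47 104  80 123 122
 122 122]
223 [131 131 132 163  56  56  53  54  51  51  51  50  48  48  89 122 122 121
 122 122]
227 [131 130 129 123  57  57  54  53  57  57  56  52  50  50  55 124 122 122
 122 122]
231 [131 131 129 117  58  58  82  87  85  85  84  82  77  52  47 118 123 122
 122 122]
235 [130 131 130 105  64  89  88  86  86  85  84  83  83  82  70  88 123 121
 122 122]
239 [130 130 130  94  91  88  87  88  87  85  85  85  84  83  83  73 123 123
 121 124]
243 [165 129 130 104  92  91  90  88  87  85  85  86  85  84  85  73 124 123
 124 121]
247 [171 172 140 104  90  90  89  87  87  87  86  85  85  84  84  80 125 121
 132 178]
251 [175 176 176 169  91  89  89  88  88  88  87  86  86  85  83 116 133 174
 178 174]
255 [176 176 172 176 170  92  88  89  88  88  86  86  85  81 121 173 176 173
 176 176]
259 [174 174 174 170 168 176 158  92  86  87  86  84 127 167 175 175 176 177
 176 176]
263 [175 176 175 172 171 173 175 173 153 123 172 177 171 175 176 174 178 174
 178 178]
[ 0.47558379 -0.35835014  0.11087722  2.23025498] 127.78419776912878 [-0.6 -1.  -0.4 -0.5  0.7  0.5 -1.1  0.3  0.9 -0.1  0.4]
[ 0.020322   -0.01145914 -0.05612488]
[ 0.03067935 -0.02481935 -0.09237719]
[-0.00891518 -0.01328165 -0.0125524 ]
```

Both centres, read from the pixel rows, match the original fit: handle top (288,245.5), collar (284,214). I'll keep that fit and go in along the axis.

Run:
```python
from h import *
st=monitor.read_state();o=np.array([.478,-.3585,.112]);ax=axis(128)
for d in(.26,.23,.20):print(o+ax*d-st['ee_pos'])
print(rv(tilt(128)*U),abs(st['joint_vel']).max())
```

```text
[ 0.01723294 -0.00518307 -0.03687594]
[ 0.02503863 -0.0151739  -0.06406517]
[ 0.03284432 -0.02516473 -0.09125441]
[-0.00792736 -0.01453323 -0.01221162] 0.02141036207743514
```

Call:
{"fn": "servo_tool", "kwargs": {"targets": [[1, 0.009, -0.002, -0.018, -0.008, -0.0145, -0.012], [1, 0.0172, -0.0052, -0.037, -0.008, -0.0145, -0.012], [1, 0.021, -0.0102, -0.05, -0.008, -0.0145, -0.012], [1, 0.025, -0.0152, -0.064, -0.008, -0.0145, -0.012], [1, 0.029, -0.0202, -0.078, -0.008, -0.0145, -0.012], [1, 0.0328, -0.0252, -0.0913, -0.008, -0.0145, -0.012], [1, 0.0328, -0.0252, -0.0913, -0.008, -0.0145, -0.012], [1, 0.0328, -0.0252, -0.0913, -0.008, -0.0145, -0.012]]}}

```text
time_s: 1.95
ee_pos: [0.4252, -0.2928, 0.2931]
orientation: [0.145, 0.077, 0.973, -0.16]
contact_force: [-0.0, -0.0, 0.5]
width: 0.998
grasp_force: 0.0
```

Run:
```python
from h import *
s=snap('wrist','w3.png')
st=monitor.read_state();o=np.array([.478,-.3585,.112]);ax=axis(128)
print(o+ax*.2-st['ee_pos'],rv(tilt(128)*U),st['contact_force'],st['torque'])
```

```text
[ 0.00033363  0.00069955 -0.00073358] [0.00067722 0.00071633 0.00157878] [ 0.25152639 -0.349682    0.38810162] [ 1.01142749  0.77581491 -0.02915246]
```

View pics/w3.png

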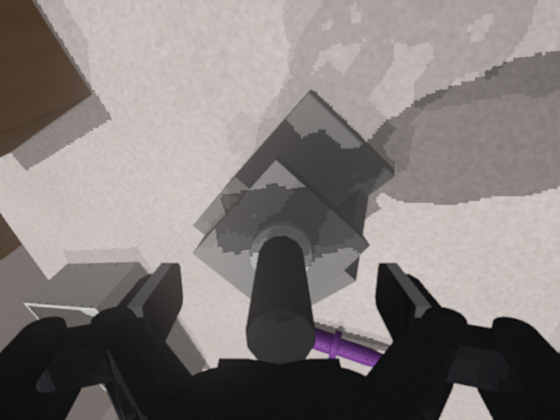

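The handle is centred between the fingers (column 280) and the collar is below at (280,243). Gripping now.

Call:
{"fn": "servo_tool", "kwargs": {"targets": [[0.5, 0, 0, 0, 0, 0, 0], [0.2, 0, 0, 0, 0, 0, 0], [0, 0, 0, 0, 0, 0, 0], [0, 0, 0, 0, 0, 0, 0], [0, 0, 0, 0, 0, 0, 0], [0, 0, 0, 0, 0, 0, 0], [0, 0, 0, 0, 0, 0, 0], [0, 0, 0, 0, 0, 0, 0]], "grip_force": 90}}

```text
time_s: 2.67
ee_pos: [0.426, -0.2918, 0.294]
orientation: [0.147, 0.076, 0.973, -0.16]
contact_force: [-3.2, 4.3, 4.9]
width: 0.26
grasp_force: 87.7
```

Call:
{"fn": "servo_tool", "kwargs": {"targets": [[0, -0.0026, 0.0033, 0.0091, 0, 0, 0], [0, -0.0052, 0.0067, 0.0181, 0, 0, 0], [0, -0.0078, 0.01, 0.0272, 0, 0, 0], [0, -0.0117, 0.015, 0.0408, 0, 0, 0], [0, -0.0156, 0.02, 0.0544, 0, 0, 0], [0, -0.0195, 0.025, 0.068, 0, 0, 0], [0, -0.0234, 0.03, 0.0816, 0, 0, 0], [0, -0.026, 0.0333, 0.0906, 0, 0, 0]]}}

```text
time_s: 3.33
ee_pos: [0.3994, -0.2582, 0.3839]
orientation: [0.146, 0.077, 0.973, -0.159]
contact_force: [-0.3, -0.4, -3.7]
width: 0.262
grasp_force: 88.5
```

Run:
```python
from h import *
st=monitor.read_state();print(st['ee_pos'],rv(U),st['contact_force'],st['torque'],st['width'],st['grasp_force'])
```

```text
[ 0.39936295 -0.25821684  0.38390876] [0.34301202 0.26752642 0.00062904] [-0.26272727 -0.44450738 -3.70722103] [ 1.49549802  1.1244425  -0.03959383] 0.2618795910546312 88.54287385940552
```

Call:
{"fn": "servo_tool", "kwargs": {"targets": [[0, 0, 0, 0.02, 0, 0, 0], [0, 0, 0, 0.045, 0, 0, 0], [0, 0.005, 0.02, 0.06, 0.05, 0.04, 0], [0, 0.015, 0.045, 0.065, 0.1, 0.08, 0], [0, 0.03, 0.075, 0.065, 0.16, 0.125, 0], [0, 0.045, 0.105, 0.065, 0.22, 0.17, 0], [0, 0.06, 0.135, 0.065, 0.28, 0.22, 0], [0, 0.072, 0.165, 0.065, 0.343, 0.2675, 0]]}}

```text
time_s: 4.0
ee_pos: [0.4726, -0.0917, 0.4478]
orientation: [-0.002, 0.078, 0.997, 0.001]
contact_force: [0.6, -0.5, -3.5]
width: 0.256
grasp_force: 89.1
```

Call:
{"fn": "servo_tool", "kwargs": {"targets": [[0, 0.012, 0.03, 0, 0, 0, 0], [0, 0.024, 0.06, 0, 0, 0, 0], [0, 0.036, 0.09, 0, 0, 0, 0], [0, 0.048, 0.12, 0, 0, 0, 0], [0, 0.058, 0.15, 0, 0, 0, 0], [0, 0.066, 0.17, 0, 0, 0, 0], [0, 0.07, 0.18, 0, 0, 0, 0], [0, 0.07, 0.18, 0, 0, 0, 0]]}}

```text
time_s: 4.67
ee_pos: [0.5427, 0.0885, 0.447]
orientation: [-0.001, 0.077, 0.997, -0.001]
contact_force: [-0.7, 0.5, -4.6]
width: 0.254
grasp_force: 89.2
```

Run:
```python
from h import *
st=monitor.read_state();print(st['ee_pos'],np.array([.5406,.0922,.409])-st['ee_pos'],rv(U),st['contact_force'],st['torque'],st['width'])
```

```text
[0.54266674 0.08846684 0.44698089] [-0.00206674  0.00373316 -0.03798089] [ 0.00148163 -0.00188456 -0.00178192] [-0.66123012  0.45778131 -4.59937877] [-0.0340091  -0.02154242 -0.0368961 ] 0.2540502239986062
```

Move above the hole and take a close look from all three cameras.

Call:
{"fn": "servo_tool", "kwargs": {"targets": [[0, -0.001, 0.002, -0.012, 0.001, -0.001, -0.001], [0, -0.002, 0.0037, -0.025, 0.0015, -0.002, -0.002], [0, -0.002, 0.0037, -0.038, 0.0015, -0.002, -0.002], [0, -0.002, 0.0037, -0.038, 0.0015, -0.002, -0.002], [0, -0.002, 0.0037, -0.038, 0.0015, -0.002, -0.002]]}}

```text
time_s: 5.08
ee_pos: [0.5397, 0.0892, 0.4104]
orientation: [0.001, 0.08, 0.997, -0.0]
contact_force: [-1.1, 0.2, -4.0]
width: 0.259
grasp_force: 89.2
```

Run:
```python
from h import *
import pickle
a=snap('scene');b=snap('top');w=snap('wrist');st=monitor.read_state()
pickle.dump((a,b,w,st),open('s4.pkl','wb'))
print(st['ee_pos'],rv(U))
for s in(a,b,w):print(proj(s,[[.5406,.0922,.104],st['ee_pos']-[0,0,.28],st['ee_pos']-[0,0,.2]]).round(1).tolist())
def cr(s,x,y,w,h,k):return cv2.resize(s['img'][y:y+h,x:x+w,::-1],None,fx=k,fy=k,interpolation=cv2.INTER_CUBIC)
A=cr(a,263,160,80,60,5);B=cv2.resize(w['img'][:,:,::-1],(400,300));B2=cr(w,200,100,160,120,2.5)
D=cr(b,220,165,80,60,5)
cv2.imwrite('pics/c4.png',np.vstack([np.hstack([A,B]),np.hstack([B2,D])]))
```

```text
[0.54021465 0.08960123 0.4121304 ] [-0.00052259  0.00525624  0.00286876]
[[302.1, 200.2], [301.8, 192.8], [302.8, 168.6]]
[[258.7, 191.1], [259.3, 188.9], [258.1, 181.9]]
[[281.0, 196.8], [277.9, 205.6], [277.8, 244.6]]
```

View pics/c4.png

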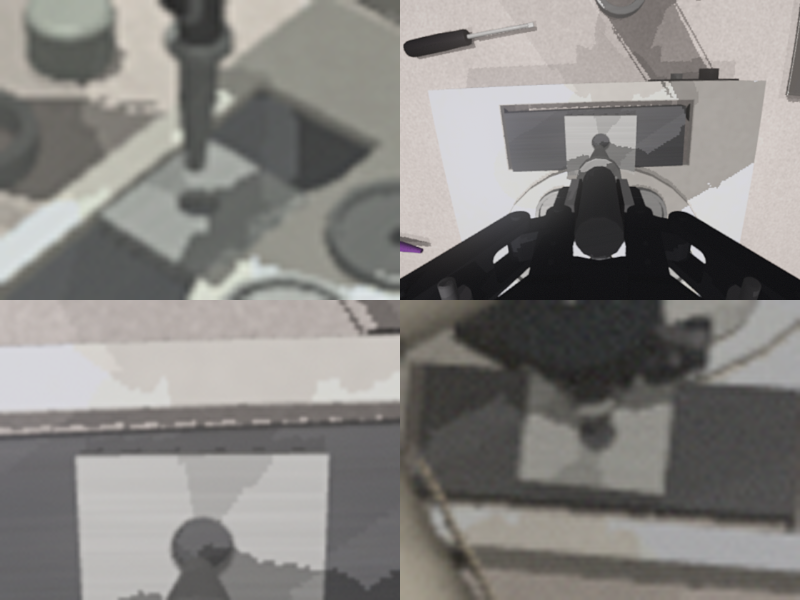

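Run:
```python
from h import *
import pickle
a,b,w,st=pickle.load(open('s4.pkl','rb'))
for i in range(3):
    w2=snap('wrist');s=monitor.read_state();print(s['ee_pos'],s['q'].round(4),rv(U).round(4))
A=cv2.resize(w2['img'][170:260,220:340,::-1],None,fx=5,fy=5,interpolation=cv2.INTER_CUBIC)
cv2.imwrite('pics/c5.png',A)
print(proj(w2,[[.5406,.0922,.104],s['ee_pos']-[0,0,.28],s['ee_pos']-[0,0,.2]]).round(1).tolist())
```

```text
[0.54020316 0.08968993 0.41205215] [ 4.5100e-01  2.4640e-01  1.1460e-01  1.7000e-03 -1.4340e+00 -2.1811e+00] [-0.0007  0.0052  0.0028]
[0.54017403 0.08980768 0.41193373] [ 4.5110e-01  2.4640e-01  1.1440e-01  1.6000e-03 -1.4339e+00 -2.1811e+00] [-0.0007  0.005   0.0027]
[0.54013696 0.08987917 0.41175941] [ 4.5130e-01  2.4650e-01  1.1410e-01  1.5000e-03 -1.4338e+00 -2.1811e+00] [-0.0007  0.0048  0.0025]
[[280.4, 196.8], [277.6, 205.3], [277.5, 244.2]]
```

View pics/c5.png

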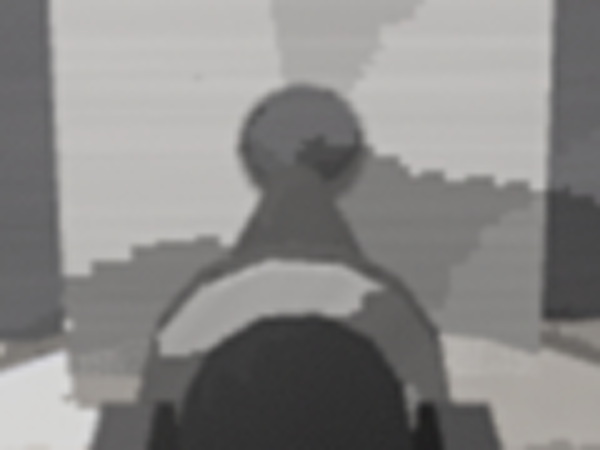

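The tip is in line with the hole: both at about column 280 in the wrist view, and the scene view agrees. The hole sits at (280,198), as predicted. Descending into the lug hole.

Call:
{"fn": "servo_tool", "kwargs": {"targets": [[0, 0, 0, -0.007, 0, 0, 0], [0, 0, 0, -0.014, 0, 0, 0], [0, 0, 0, -0.021, 0, 0, 0], [0, 0, 0, -0.026, 0, 0, 0], [0, 0, 0, -0.03, 0, 0, 0], [0, 0, 0, -0.033, 0, 0, 0], [0, 0, 0, -0.035, 0, 0, 0], [0, 0, 0, -0.035, 0, 0, 0]]}}

```text
time_s: 6.05
ee_pos: [0.54, 0.09, 0.3756]
orientation: [0.001, 0.079, 0.997, 0.0]
contact_force: [-0.3, 0.4, -3.8]
width: 0.257
grasp_force: 89.2
```

Run:
```python
from h import *
s=monitor.read_state();print(s['ee_pos'],s['ee_pos'][2]-.28,s['contact_force'],s['torque'],rv(U).round(4))
```

```text
[0.54001677 0.09002364 0.37558127] 0.09558126804373779 [-0.27925448  0.37112716 -3.84914975] [-0.00266392  0.00795581 -0.05215052] [0.     0.0029 0.0024]
```

Call:
{"fn": "servo_tool", "kwargs": {"targets": [[0, 0, 0, -0.001, 0, 0, 0], [0, 0, 0, -0.002, 0, 0, 0], [0, 0, 0, -0.003, 0, 0, 0], [0, 0, 0, -0.004, 0, 0, 0], [0, 0, 0, -0.004, 0, 0, 0]]}}

```text
time_s: 6.47
ee_pos: [0.5401, 0.09, 0.372]
orientation: [0.002, 0.079, 0.997, 0.0]
contact_force: [-1.0, -0.1, -3.6]
width: 0.26
grasp_force: 89.2
```

Call:
{"fn": "servo_tool", "kwargs": {"targets": [[0, 0, 0, -0.0005, 0, 0, 0], [0, 0, 0, -0.001, 0, 0, 0], [0, 0, 0, -0.0015, 0, 0, 0], [0, 0, 0, -0.0015, 0, 0, 0]]}}

```text
time_s: 6.8
ee_pos: [0.5402, 0.0899, 0.3718]
orientation: [0.003, 0.079, 0.997, 0.0]
contact_force: [-1.2, -0.4, 5.0]
width: 0.261
grasp_force: 89.8
```

Contact with the bar at TCP z 0.372 (5 N up). Now sweep counter-clockwise along the arc under light pressure.

Call:
{"fn": "servo_tool", "kwargs": {"targets": [[0, -0.0002, -0.0015, 0, 0, 0, 0], [0, -0.0004, -0.003, 0, 0, 0, 0], [0, -0.0006, -0.0045, 0, 0, 0, 0], [0, -0.0008, -0.006, 0, 0, 0, 0], [0, -0.0009, -0.007, 0, 0, 0, 0], [0, -0.001, -0.008, 0, 0, 0, 0]]}}

```text
time_s: 7.3
ee_pos: [0.5397, 0.0835, 0.3718]
orientation: [0.004, 0.079, 0.997, 0.003]
contact_force: [-0.3, 9.0, 4.3]
width: 0.261
grasp_force: 90.6
```

Call:
{"fn": "servo_tool", "kwargs": {"targets": [[0, -0.0001, -0.001, 0, 0, 0, 0], [0, -0.0002, -0.002, 0, 0, 0, 0], [0, -0.0003, -0.003, 0, 0, 0, 0], [0, -0.0004, -0.004, 0, 0, 0, 0]]}}

```text
time_s: 7.63
ee_pos: [0.5394, 0.0802, 0.3718]
orientation: [0.004, 0.079, 0.997, 0.004]
contact_force: [0.0, 10.1, 4.9]
width: 0.258
grasp_force: 90.8
```

Call:
{"fn": "servo_tool", "kwargs": {"targets": [[0, -0.0001, -0.001, 0, 0, 0, 0], [0, -0.0002, -0.002, 0, 0, 0, 0], [0, -0.0003, -0.003, 0, 0, 0, 0], [0, -0.0003, -0.004, 0, 0, 0, 0]]}}

```text
time_s: 7.97
ee_pos: [0.5391, 0.0762, 0.3718]
orientation: [0.004, 0.079, 0.997, 0.004]
contact_force: [-0.6, 9.9, 5.5]
width: 0.258
grasp_force: 90.8
```

Call:
{"fn": "servo_tool", "kwargs": {"targets": [[0, -0.0001, -0.001, 0, 0, 0, 0], [0, -0.0001, -0.002, 0, 0, 0, 0], [0, -0.0002, -0.003, 0, 0, 0, 0], [0, -0.0002, -0.004, 0, 0, 0, 0]]}}

```text
time_s: 8.3
ee_pos: [0.5388, 0.0718, 0.3716]
orientation: [0.004, 0.079, 0.997, 0.003]
contact_force: [0.4, 9.0, 4.0]
width: 0.254
grasp_force: 90.7
```

Call:
{"fn": "servo_tool", "kwargs": {"targets": [[0, 0, -0.001, 0, 0, 0, 0], [0, -0.0001, -0.002, 0, 0, 0, 0], [0, -0.0001, -0.003, 0, 0, 0, 0], [0, -0.0001, -0.004, 0, 0, 0, 0]]}}

```text
time_s: 8.63
ee_pos: [0.5385, 0.067, 0.3705]
orientation: [0.003, 0.079, 0.997, 0.002]
contact_force: [0.2, 5.1, 0.4]
width: 0.259
grasp_force: 90.0
```

Z and force are both falling, so the point is reaching the hidden hole. Go on a little, then probe down.

Call:
{"fn": "servo_tool", "kwargs": {"targets": [[0, 0, -0.0007, -0.0005, 0, 0, 0], [0, 0, -0.0014, -0.001, 0, 0, 0], [0, 0, -0.002, -0.0015, 0, 0, 0], [0, 0, -0.002, -0.002, 0, 0, 0]]}}

```text
time_s: 8.97
ee_pos: [0.5384, 0.0648, 0.3683]
orientation: [0.002, 0.079, 0.997, 0.002]
contact_force: [0.7, 5.1, -0.9]
width: 0.259
grasp_force: 89.9
```

Call:
{"fn": "servo_tool", "kwargs": {"targets": [[0, 0, -0.0002, -0.0015, 0, 0, 0], [0, 0, -0.0004, -0.003, 0, 0, 0], [0, 0, -0.0006, -0.0045, 0, 0, 0], [0, 0, -0.0008, -0.006, 0, 0, 0]]}}

```text
time_s: 9.3
ee_pos: [0.5382, 0.0639, 0.3622]
orientation: [0.002, 0.079, 0.997, 0.001]
contact_force: [0.0, 5.0, -0.4]
width: 0.261
grasp_force: 89.9
```

Call:
{"fn": "servo_tool", "kwargs": {"targets": [[0, 0, -0.0002, -0.0015, 0, 0, 0], [0, 0, -0.0004, -0.003, 0, 0, 0], [0, 0, -0.0006, -0.0045, 0, 0, 0], [0, 0, -0.0008, -0.006, 0, 0, 0]]}}

```text
time_s: 9.63
ee_pos: [0.5383, 0.0631, 0.3562]
orientation: [0.002, 0.079, 0.997, 0.001]
contact_force: [0.6, 4.9, 0.0]
width: 0.257
grasp_force: 89.9
```

Call:
{"fn": "servo_tool", "kwargs": {"targets": [[0, 0, -0.0002, -0.0015, 0, 0, 0], [0, 0, -0.0004, -0.003, 0, 0, 0], [0, 0, -0.0005, -0.0045, 0, 0, 0], [0, 0, -0.0005, -0.006, 0, 0, 0]]}}

```text
time_s: 9.97
ee_pos: [0.5383, 0.0626, 0.3503]
orientation: [0.002, 0.079, 0.997, 0.001]
contact_force: [0.2, 4.5, -0.2]
width: 0.256
grasp_force: 89.9
```

Call:
{"fn": "servo_tool", "kwargs": {"targets": [[0, 0, -0.0001, -0.0015, 0, 0, 0], [0, 0, -0.0002, -0.003, 0, 0, 0], [0, 0, -0.0003, -0.0045, 0, 0, 0], [0, 0, -0.0004, -0.006, 0, 0, 0], [0, 0, -0.0004, -0.0075, 0, 0, 0]]}}

```text
time_s: 10.38
ee_pos: [0.5384, 0.0623, 0.3429]
orientation: [0.002, 0.079, 0.997, 0.001]
contact_force: [1.6, 6.0, 0.4]
width: 0.264
grasp_force: 89.9
```

Call:
{"fn": "servo_tool", "kwargs": {"targets": [[0, 0, -0.0001, -0.0015, 0, 0, 0], [0, 0, -0.0002, -0.003, 0, 0, 0], [0, 0, -0.0003, -0.0045, 0, 0, 0], [0, 0, -0.0003, -0.006, 0, 0, 0]]}}

```text
time_s: 10.72
ee_pos: [0.5385, 0.0624, 0.3371]
orientation: [0.003, 0.079, 0.997, 0.002]
contact_force: [1.0, 8.1, 1.0]
width: 0.259
grasp_force: 89.9
```

Call:
{"fn": "servo_tool", "kwargs": {"targets": [[0, 0, 0, -0.0015, 0, 0, 0], [0, 0, 0, -0.003, 0, 0, 0], [0, 0, 0, -0.0045, 0, 0, 0], [0, 0, 0, -0.006, 0, 0, 0]]}}

```text
time_s: 11.05
ee_pos: [0.5385, 0.0627, 0.3314]
orientation: [0.003, 0.079, 0.997, 0.003]
contact_force: [0.0, 8.6, 3.5]
width: 0.259
grasp_force: 90.0
```

The bar is nudging the drift back towards +y, so ease the command that way while descending.

Call:
{"fn": "servo_tool", "kwargs": {"targets": [[0, 0, 0.0002, -0.0015, 0, 0, 0], [0, 0, 0.0004, -0.003, 0, 0, 0], [0, 0, 0.0006, -0.0045, 0, 0, 0], [0, 0, 0.0006, -0.006, 0, 0, 0]]}}

```text
time_s: 11.38
ee_pos: [0.5385, 0.0634, 0.3255]
orientation: [0.003, 0.079, 0.997, 0.003]
contact_force: [-1.0, 9.3, 1.4]
width: 0.262
grasp_force: 90.0
```

Run:
```python
from h import *
s=monitor.read_state();print(s['ee_pos'],s['contact_force'],s['torque'],rv(U).round(4))
```

```text
[0.53851785 0.06343486 0.3254609 ] [-1.03296602  9.27644523  1.41063015] [3.89705903 0.043263   0.03745267] [-0.0048  0.0065  0.0021]
```

The moment (3.9 N·m about x) shows the drift is slightly tilted in the holes. Turn with it to relieve the load.

Call:
{"fn": "servo_tool", "kwargs": {"targets": [[0, 0, -0.0003, 0, 0.004, 0, 0], [0, 0, -0.0006, 0, 0.008, 0, 0], [0, 0, -0.0006, 0, 0.008, 0, 0]]}}

```text
time_s: 11.63
ee_pos: [0.5385, 0.0622, 0.3249]
orientation: [0.002, 0.079, 0.997, 0.006]
contact_force: [1.5, 6.8, -1.0]
width: 0.26
grasp_force: 89.8
```

Run:
```python
from h import *
s=monitor.read_state();print(s['ee_pos'],s['contact_force'],s['torque'],rv(U).round(4))
```

```text
[0.5384738  0.06221308 0.32486505] [ 1.52080608  6.83617253 -0.97378453] [ 2.61322164 -0.58305578  0.0515564 ] [-0.0112  0.0053  0.0023]
```

The sensor's moment origin lies about 0.17 m behind the TCP (the free-hanging drift gave the same lever). So this is one plain side force, not a jam. Bring the tool back upright and keep pressing.

Call:
{"fn": "servo_tool", "kwargs": {"targets": [[0, 0, 0.0008, -0.001, -0.004, 0.002, 0], [0, 0, 0.0016, -0.002, -0.008, 0.004, 0], [0, 0, 0.0022, -0.003, -0.011, 0.005, 0], [0, 0, 0.0022, -0.0045, -0.011, 0.005, 0], [0, 0, 0.0022, -0.006, -0.011, 0.005, 0]]}}

```text
time_s: 12.05
ee_pos: [0.5389, 0.0648, 0.3194]
orientation: [0.001, 0.079, 0.997, 0.001]
contact_force: [2.3, 7.7, -0.1]
width: 0.262
grasp_force: 89.8
```

Run:
```python
from h import *
s=monitor.read_state();print(s['ee_pos'],s['contact_force'],s['torque'],rv(U).round(4))
```

```text
[0.53894015 0.06484134 0.31940053] [ 2.2508406   7.72011979 -0.10827366] [ 3.13351546 -0.80319032  0.01440538] [-0.0009  0.0024  0.002 ]
```

Call:
{"fn": "servo_tool", "kwargs": {"targets": [[0, -0.0001, 0.0002, -0.0015, 0, 0, 0], [0, -0.0002, 0.0004, -0.003, 0, 0, 0], [0, -0.0002, 0.0004, -0.0045, 0, 0, 0], [0, -0.0002, 0.0004, -0.006, 0, 0, 0]]}}

```text
time_s: 12.38
ee_pos: [0.5388, 0.0651, 0.3135]
orientation: [0.001, 0.079, 0.997, 0.0]
contact_force: [2.6, 7.2, 0.6]
width: 0.259
grasp_force: 89.7
```

Call:
{"fn": "servo_tool", "kwargs": {"targets": [[0, 0, 0, -0.0015, 0, 0, 0], [0, 0, 0, -0.003, 0, 0, 0], [0, 0, 0, -0.0045, 0, 0, 0], [0, 0, 0, -0.0055, 0, 0, 0]]}}

```text
time_s: 12.72
ee_pos: [0.5388, 0.0651, 0.308]
orientation: [0.001, 0.079, 0.997, 0.0]
contact_force: [2.5, 6.5, -0.1]
width: 0.258
grasp_force: 89.7
```

Run:
```python
from h import *
s=monitor.read_state();print(s['ee_pos'],s['contact_force'],s['torque'],rv(U).round(4))
```

```text
[0.53882813 0.06507745 0.30795867] [ 2.54401244  6.51323115 -0.11233418] [ 2.91847116 -0.94894156  0.07463793] [-0.0006  0.0027  0.002 ]
```

Smooth. Press to collar contact (expected around z 0.304–0.305).

Call:
{"fn": "servo_tool", "kwargs": {"targets": [[0, 0, 0, -0.001, 0, 0, 0], [0, 0, 0, -0.002, 0, 0, 0], [0, 0, 0, -0.003, 0, 0, 0], [0, 0, 0, -0.003, 0, 0, 0]]}}

```text
time_s: 13.05
ee_pos: [0.5389, 0.0651, 0.305]
orientation: [0.001, 0.079, 0.997, 0.0]
contact_force: [2.5, 6.7, -0.5]
width: 0.259
grasp_force: 90.3
```

Call:
{"fn": "servo_tool", "kwargs": {"targets": [[0, 0, 0, -0.0005, 0, 0, 0], [0, 0, 0, -0.001, 0, 0, 0], [0, 0, 0, -0.0015, 0, 0, 0], [0, 0, 0, -0.0015, 0, 0, 0]]}}

```text
time_s: 13.38
ee_pos: [0.5389, 0.0651, 0.3049]
orientation: [0.002, 0.079, 0.997, 0.0]
contact_force: [-0.4, 7.9, 8.0]
width: 0.258
grasp_force: 90.8
```

Call:
{"fn": "servo_tool", "kwargs": {"targets": [[0, 0, 0, -0.001, 0, 0, 0], [0, 0, 0, -0.002, 0, 0, 0], [0, 0, 0, -0.003, 0, 0, 0], [0, 0, 0, -0.003, 0, 0, 0]]}}

```text
time_s: 13.72
ee_pos: [0.5388, 0.0651, 0.3048]
orientation: [0.003, 0.078, 0.997, 0.0]
contact_force: [-6.7, 9.3, 23.3]
width: 0.265
grasp_force: 92.5
```

Run:
```python
from h import *
import pickle
s=monitor.read_state();print(s['ee_pos'],s['contact_force'],s['torque'],rv(U).round(4))
a=snap('scene');w=snap('wrist')
p=proj(a,[[.539,.066,.104]])[0].astype(int);print(p)
A=cv2.resize(a['img'][p[1]-40:p[1]+20,p[0]-40:p[0]+40,::-1],(400,300),interpolation=cv2.INTER_CUBIC)
B=cv2.resize(w['img'][150:300,180:380,::-1],(400,300),interpolation=cv2.INTER_CUBIC)
cv2.imwrite('pics/c6.png',np.hstack([A,B]))
```

```text
[0.53883058 0.06508771 0.30477893] [-6.65552208  9.257053   23.34173788] [3.3425173  2.73671658 0.02061962] [-0.0005  0.0066  0.0008]
[296 205]
```

View pics/c6.png

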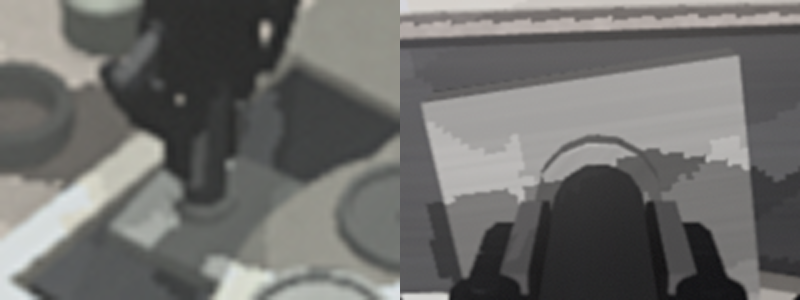

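The collar is on the lug in both views (scene crop (208,205), wrist crop (600,155)). Relax the pressure, then open.

Call:
{"fn": "servo_tool", "kwargs": {"targets": [[0, 0.0003, 0.0004, 0.0015, 0, 0, 0], [0, 0.0005, 0.0007, 0.003, 0, 0, 0], [0.3, 0.0005, 0.0007, 0.003, 0, 0, 0], [0.35, 0.0005, 0.0007, 0.003, 0, 0, 0], [0.45, 0.0005, 0.0007, 0.003, 0, 0, 0], [0.6, 0.0005, 0.0007, 0.003, 0, 0, 0], [0.8, 0.0005, 0.0007, 0.003, 0, 0, 0], [0.8, 0.0005, 0.0007, 0.003, 0, 0, 0]], "grip_force": 20}}

```text
time_s: 14.48
ee_pos: [0.5383, 0.0642, 0.3027]
orientation: [-0.001, 0.079, 0.997, -0.002]
contact_force: [-0.5, 0.6, -0.9]
width: 0.803
grasp_force: 0.0
```

Call:
{"fn": "servo_tool", "kwargs": {"targets": [[0.8, 0, 0, 0.01, 0, 0, 0], [0.8, 0, 0, 0.025, 0, 0, 0], [0.8, 0, 0, 0.045, 0, 0, 0], [0.8, 0, 0, 0.07, 0, 0, 0], [0.8, 0, 0, 0.095, 0, 0, 0], [0.8, -0.01, 0, 0.12, 0, 0, 0], [0.8, -0.03, 0, 0.14, 0, 0, 0], [0.8, -0.05, 0, 0.15, 0, 0, 0]]}}

```text
time_s: 15.15
ee_pos: [0.4882, 0.0642, 0.4564]
orientation: [0.002, 0.08, 0.997, -0.001]
contact_force: [-0.0, 0.7, -0.3]
width: 0.8
grasp_force: 0.0
```

Call:
{"fn": "servo_tool", "kwargs": {"targets": [[0.8, -0.02, 0.02, 0, 0, 0, 0], [0.8, -0.05, 0.04, 0, 0, 0, 0], [0.8, -0.08, 0.06, 0, 0, 0, 0], [0.8, -0.1, 0.08, 0, 0, 0, 0], [0.8, -0.1, 0.08, 0, 0, 0, 0], [0.8, -0.1, 0.08, 0, 0, 0, 0]]}}

```text
time_s: 15.65
ee_pos: [0.3875, 0.1449, 0.4542]
orientation: [0.0, 0.078, 0.997, -0.001]
contact_force: [0.3, 0.1, 0.2]
width: 0.8
grasp_force: 0.0
```

Run:
```python
from h import *
a=snap('scene');b=snap('top')
s=monitor.read_state();print(s['ee_pos'],s['contact_force'])
A=cv2.resize(a['img'][145:225,245:352,::-1],(400,300),interpolation=cv2.INTER_CUBIC)
B=cv2.resize(b['img'][155:215,220:300,::-1],(400,300),interpolation=cv2.INTER_CUBIC)
print(proj(a,[[.539,.066,.112],[.539,.066,.182]]),proj(b,[[.539,.066,.112],[.539,.066,.182]]))
cv2.imwrite('pics/c7.png',np.vstack([np.hstack([A,B]),np.hstack([cv2.resize(a['img'][:,:,::-1],(400,300)),cv2.resize(b['img'][:,:,::-1],(400,300))])]))
```

```text
[0.38855517 0.14430584 0.45357121] [ 0.15023628  1.09939733 -0.18396467]
[[296.43647149 203.42280126]
 [297.04633444 182.98237203]] [[267.58428531 190.53362903]
 [266.99840951 184.63803319]]
```

View pics/c7.png

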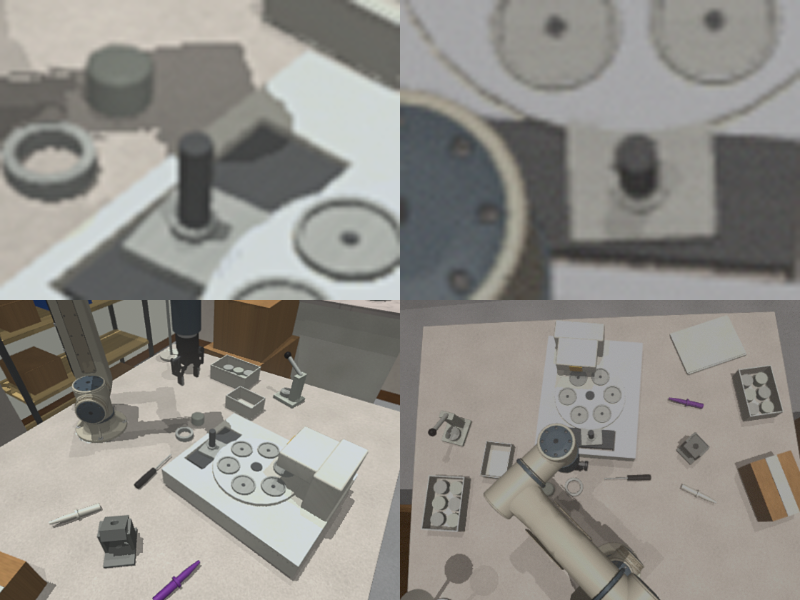

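The drift stands upright with its collar flat on the lug (scene crop (198,225), top crop (638,185)). The stand is empty, the other things haven't moved, and the arm is clear.

```bash
python3 -c "
from h import *
print(env.hand_in())"
```

```text
the job is handed in; nothing more can be done
None
```

The drift is fully home through the lug and the bar with its collar flat on the lug, released with the arm clear and nothing else moved; I handed the job in at about 16 s of robot time, and the hand-in returned no verdict.

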